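Clear the rejects and open the extraction damper

ROBOT

A 6-joint arm with a two-finger parallel gripper is mounted at the origin on the work surface. World frame = base frame: x ahead of the robot, y to its left, z up, the work surface at z = 0. Lengths are in m, angles in rad, forces in N, time in s.
With the tool pointing down it reaches from about 0.275 to 0.825 m from the base axis. Payload 4.9 kg.
Tool frame: the origin (TCP) lies at the very end of the fingers, on their centre line; the grasp point (between the pads) lies 19 mm behind it (r.pinch_z is the distance from the TCP to the grasp point, in m); z points along the fingers, y is the direction in which the jaws open and shut (so a half turn about z gives the same grasp; the last joint's range is limited). The gripper opens to 85 mm and grips with 20 to 120 N. Pads are 22 mm wide; open, the fingers measure 114 mm over their backs; the gripper's body (76 mm by 85 mm) begins 54 mm behind the grasp point. The pads swing forward as they close: fully open they stand 13 mm farther back than shut.
Start: joints at [1.107, 0.326, -0.193, 1.052, 0, 1.437], TCP at [0.178, 0.52, 0.231] pointing down, gripper open.
Joint ranges: [-2.65, 2.65], [-0.97, 1.79], [-1.3, 1.35], [-1.93, 2.1], [-1.47, 1.37], [-3.14, 3.14]. Speed limits (rad/s): [2.57, 2.57, 3.14, 3.14, 3.14, 3.14].

INTERFACE

Orientations are given as a unit quaternion [x, y, z, w].
In Python, from bench import r, grip, vision gives the robot as it stands. Calls block until the motion is done:
- r.move_to(position, orientation): joint-space move of the TCP to a pose.
- r.move_linear(position, attitude=None, rate=0.15, contact_N=None): straight line of the TCP; attitude=None keeps the orientation; rate is the mean speed in m/s. With contact_N (N) it stops when the force on the tool has changed by that much, and returns True; else False.
- r.set_joints(angles): joint-space move.
- grip(opening, squeeze=None): finger opening in m; squeeze is the grip in N (None keeps the last); returns when the fingers have stopped.
- r.dwell(seconds).
- r.inverse_kinematics(position, orientation): joint angles nearest the present ones, or None.
- vision.capture(name): name is "scene" or "top" or "wrist"; returns a dict with "color" (400x640x3 uint8, blue, green, red), "fx", "fy", "cx", "cy" (pixels), "extrinsics" (4x4, takes a point from camera to world coordinates). Camera axes: x right, y up, looking along -z (the intrinsics and any distortion apply to the point x, -y, -z); pixel columns grow to the right and rows downward; lengths in m; the calibration is good to about 2 mm. A picture is of the moment at which its call begins. There is no depth.
A pose or a line that the arm cannot do raises r.MotionError and nothing moves.
- r.finish_job(): hands the job in, once; it reports no verdict.
Readings, each from a call of its own:
- r.get_clock(): time.
- r.get_joint_pos(): joint angles.
- r.get_joint_velocities(): joint speeds.
- r.get_tau(): joint torques, N m.
- r.get_eef_pos(): TCP position.
- r.get_tool_rot(): TCP orientation.
- r.get_force(): force on the tool from outside, world axes, zero at the start.
- r.get_torque(): the same for the moment, N m.
- r.get_opening(): finger opening in m.
Only numpy, scipy, OpenCV 4.12 (cv2) and the standard library are available. Lean on these libraries where they do the work, as an engineer would, in place of code of your own. Each camera call takes 0.05 s, during which the arm holds its last target.

TASK

Get the sanding table ready: take the two sign blanks marked with a red cross off it and put them in the blue scrap bin, leaving the two good blanks lying where they are. Only then turn the yellow damper handle on the duct a quarter turn, fully open to its stop (lever along the duct), and let go.

Things in the scene. Friction and masses are not known exactly. Their poses are not given: they have to be found in the camera images.
- reject_a_mid (a point): Reject: arrow-shaped light-wood sign blank, 115 long x 50 wide x 28 thick, about 0.1 kg, loose, lying flat on the sanding table with its long axis roughly along world x; the 90 mm long straight-sided part spans x -57 to +32 and the rest is a triangular point at +x; grasp it across the 50 mm width (its y axis). A big red cross is painted on its top face. This point is its centre, half-way up (14 above its underside); x along the arrow towards the point, z up.
- reject_b_mid (a point): Reject: arrow-shaped light-wood sign blank, 115 long x 50 wide x 28 thick, about 0.1 kg, loose, lying flat on the sanding table with its long axis roughly along world x; the 90 mm long straight-sided part spans x -57 to +32 and the rest is a triangular point at +x; grasp it across the 50 mm width (its y axis). A big red cross is painted on its top face. This point is its centre, half-way up (14 above its underside); x along the arrow towards the point, z up.
- good_a_mid (a point): Good: arrow-shaped light-wood sign blank, 115 long x 50 wide x 28 thick, about 0.1 kg, loose, lying flat on the sanding table with its long axis roughly along world x; the 90 mm long straight-sided part spans x -57 to +32 and the rest is a triangular point at +x; grasp it across the 50 mm width (its y axis). Plain top, no mark. This point is its centre, half-way up (14 above its underside); x along the arrow towards the point, z up.
- good_b_mid (a point): Good: arrow-shaped light-wood sign blank, 115 long x 50 wide x 28 thick, about 0.1 kg, loose, lying flat on the sanding table with its long axis roughly along world x; the 90 mm long straight-sided part spans x -57 to +32 and the rest is a triangular point at +x; grasp it across the 50 mm width (its y axis). Plain top, no mark. This point is its centre, half-way up (14 above its underside); x along the arrow towards the point, z up.
- sander_table: Downdraft sanding table: low grey slotted slab, 370 (x) x 280 (y) x 40 high, fixed to the bench; origin at the centre of its underside. The four blanks lie on its top, 40 above the bench, in two rows of two; a cork sanding block (60 x 110 x 35 high) lies on its far (+x) edge, and tins, a mug and tools stand on the bench beyond it.
- scrap_bin: Scrap bin: blue open-topped tray, 260 (its x) x 200 (its y) x 60 high, walls and floor 5 thick, fixed to the bench on one side of the sanding table (left or right); origin at the centre of its underside.
- damper_pivot (a point): Point on the upright turning axis of the damper handle, at half the knob's height, 182 above the bench. The handle sits on top of a fixed aluminium duct (tube of 80 diameter shaped like a low bridge along this point's x axis, 250 long, top at 135, flanges 108 wide on the bench) on the other side of the sanding table from the bin. Axes: x along the duct, z up.
- damper_knob (a point): Centre of the upright round yellow knob at the end of the yellow damper lever: 26 diameter, 45 high (22.5 above and below this point), axis upright, 85 from the turning axis, rigidly fixed to the lever (it does not spin on it). Below it is the 20 wide, 10 thick flat lever, whose top is 159 above the bench.
- damper (a joint): Damper angle in rad: 0 = fully shut, lever across the duct (pointing along +y of point damper_pivot, at the red tab); 1.571 = fully open, lever along the duct (pointing along -x of damper_pivot, at the green tab). Positive turns anticlockwise seen from above. Hard stops at both ends; starts between 0 and 0.3; stays where it is left; about 3 N at the knob turns it.
There are look-alikes about, which are no part of the job. Leave any turquoise look-alike of the part that bears reject_b_mid alone. What is shaped like the part that bears reject_a_mid but pink is not meant.

How it is judged:
By the outcome, as a careful person would: the job done as asked, in the order asked, and still so for the second after the job is handed in, with the robot touching nothing.
It also fails if it takes over 72 s, if anything falls off the work surface, if the arm or the gripper's body presses on something with over 40 N, if the wrist force passes 120 N, or if a joint passes its speed limit or range.

## Working session

There is one attempt and no reset: what is moved stays moved. The work goes in short steps, each a Python script; the robot and the scene stay as the last script left them, time stands still between calls to the robot, and variables do not carry over. Pictures are saved under pics/ and viewed, and the job is handed in when it is done.

```bash
mkdir -p pics; ls; python3 - <<'E'
from bench import r,grip,vision
import cv2,numpy as np
for n in ["scene","top","wrist"]:
    c=vision.capture(n); cv2.imwrite(f"pics/{n}0.png",c["color"])
    print(n,{k:c[k] for k in c if k not in("color","extrinsics")}); print(np.round(c["extrinsics"],4).tolist())
print(r.get_clock(),r.get_eef_pos(),r.get_tool_rot(),r.pinch_z)
E
```

```text
pics
scene {'fx': 520.148767239641, 'fy': 520.148767239641, 'cx': 312.6155855904454, 'cy': 196.15898144090474}
[[0.3332, -0.6586, 0.6747, 1.3621], [0.9428, 0.2369, -0.2344, -0.3304], [-0.0054, 0.7142, 0.6999, 1.0888], [0.0, 0.0, 0.0, 1.0]]
top {'fx': 428.4212069973746, 'fy': 428.4212069973746, 'cx': 317.8761323215668, 'cy': 203.37749681608537}
[[-0.0042, 0.9992, -0.0408, 0.3795], [-0.9997, -0.0052, -0.0251, -0.0213], [-0.0253, 0.0407, 0.9989, 1.3846], [0.0, 0.0, 0.0, 1.0]]
wrist {'fx': 282.8147000187833, 'fy': 282.8147000187833, 'cx': 320.96261964332473, 'cy': 202.23513318549703}
[[0.3237, -0.908, -0.2659, 0.1108], [0.9461, 0.3102, 0.0927, 0.5428], [-0.0017, -0.2816, 0.9595, 0.3729], [0.0, 0.0, 0.0, 1.0]]
0.15 [0.17791038 0.5199777  0.23069274] [ 1.64139472e-01  9.86436924e-01 -6.26856446e-04 -1.90068509e-04] 0.0187
```

View pics/scene0.png

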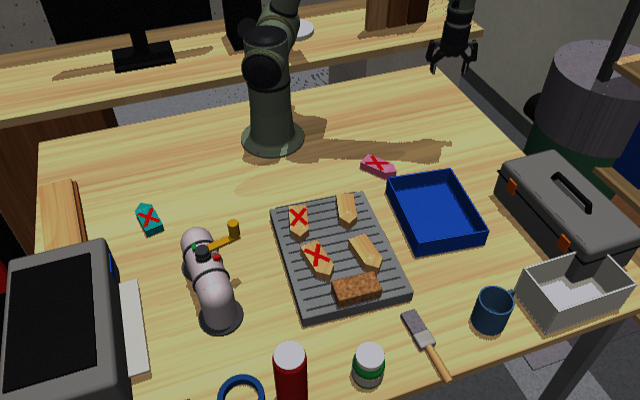

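View pics/top0.png

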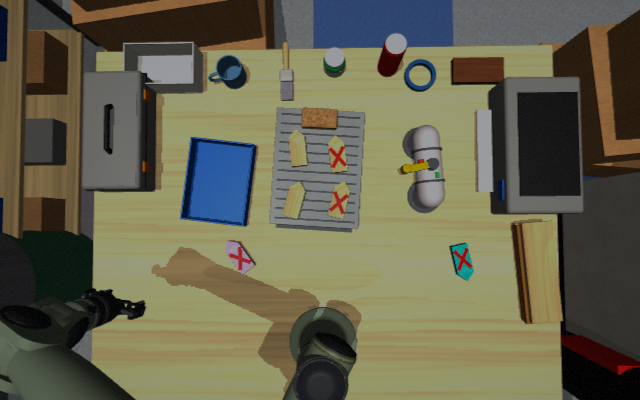

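View pics/wrist0.png

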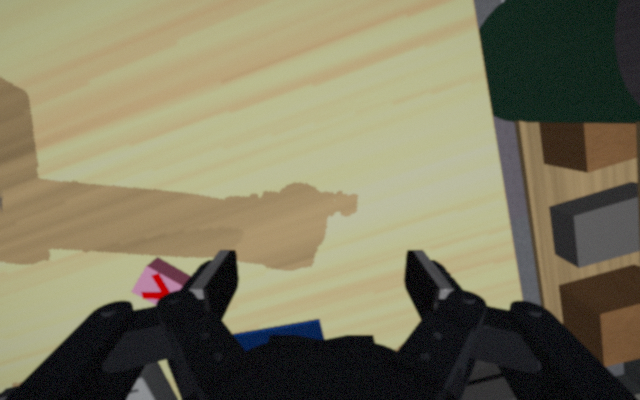

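Top view: red crosses on the light-wood blanks at about (338,155) and (340,201), both on the table. The plain blanks are at (298,148) and (294,200). The look-alikes are pink at (239,257) and turquoise at (461,261), both off the table. The bin is at (219,181), on the +y side, and the damper at (427,167). Next I'll enlarge.

```bash
python3 - <<'E'
import cv2
t=cv2.imread("pics/top0.png"); s=cv2.imread("pics/scene0.png")
def crop(im,x0,y0,w,h,k,n):
    c=cv2.resize(im[y0:y0+h,x0:x0+w],None,fx=k,fy=k,interpolation=cv2.INTER_CUBIC)
    for x in range(x0-x0%10+10,x0+w,10):
        cv2.putText(c,str(x),((x-x0)*k,8),0,.3,(255,0,255),1); cv2.line(c,((x-x0)*k,10),((x-x0)*k,14),(255,0,255),1)
    for y in range(y0-y0%10+10,y0+h,10):
        cv2.putText(c,str(y),(0,(y-y0)*k),0,.3,(255,0,255),1)
        cv2.line(c,(20,(y-y0)*k),(24,(y-y0)*k),(255,0,255),1)
    cv2.imwrite(n,c)
crop(t,268,120,100,110,5,"pics/t_blanks.png")
crop(s,270,185,140,110,5,"pics/s_blanks.png")
crop(t,395,115,60,100,6,"pics/t_damp.png")
crop(s,170,205,90,100,6,"pics/s_damp.png")
E
```

```text
(no output)
```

View pics/t_blanks.png

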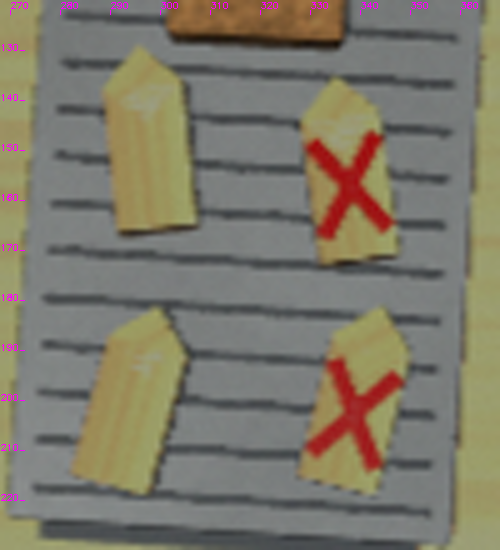

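View pics/s_blanks.png

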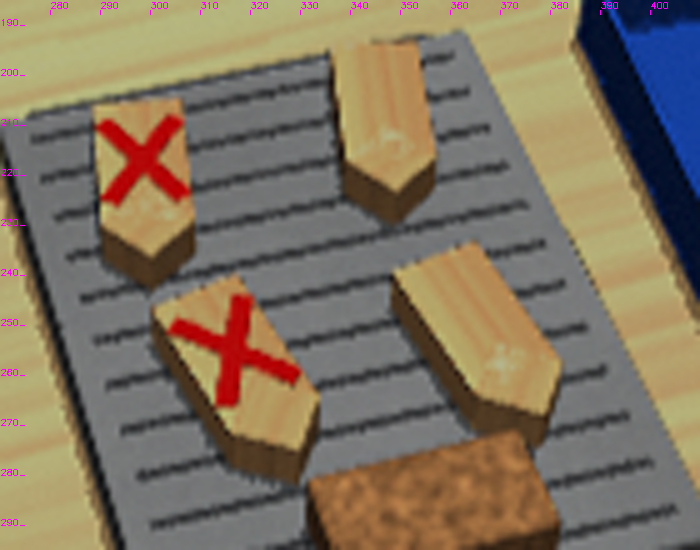

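View pics/t_damp.png

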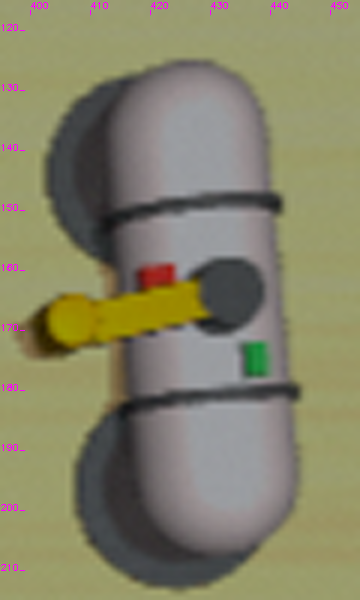

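View pics/s_damp.png

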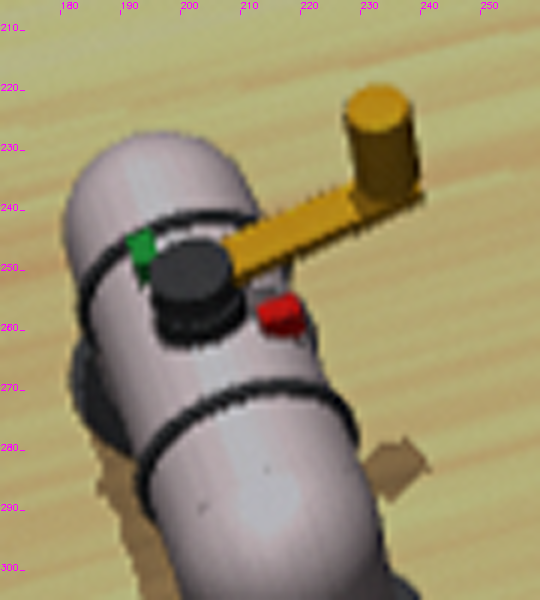

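```bash
cat > h.py <<'E'
import numpy as np
from bench import r,grip,vision
def ray(c,u,v):
    E=c["extrinsics"]; d=np.array([(u-c["cx"])/c["fx"],-(v-c["cy"])/c["fy"],-1.]); d=E[:3,:3]@d
    return E[:3,3],d/np.linalg.norm(d)
def tri(*obs):
    A=np.zeros((3,3));b=np.zeros(3);R=[ray(*o) for o in obs]
    for o,d in R:
        P=np.eye(3)-np.outer(d,d);A+=P;b+=P@o
    p=np.linalg.solve(A,b)
    return p,max(np.linalg.norm((np.eye(3)-np.outer(d,d))@(p-o)) for o,d in R)
def onz(c,u,v,z):
    o,d=ray(c,u,v); return o+d*(z-o[2])/d[2]
def proj(c,p):
    E=c["extrinsics"];q=E[:3,:3].T@(np.asarray(p)-E[:3,3]); return c["cx"]+c["fx"]*q[0]/-q[2], c["cy"]+c["fy"]*q[1]/q[2]
E
python3 - <<'E'
from h import *
t=vision.capture("top");s=vision.capture("scene")
f=lambda p,o,k:((p[0]+.5)/k-.5+o[0],(p[1]+.5)/k-.5+o[1])
B={"N":([(297,474),(378,494),(333,338),(410,352),(381,307)],[(182,99),(93,108),(195,212),(100,225),(152,255)]),
"F":([(318,265),(398,255),(301,122),(381,110),(338,77)],[(238,276),(152,308),(320,395),(228,435),(300,455)]),
"Gn":([(70,474),(150,494),(107,345),(188,352),(160,307)],[(418,43),(330,48),(436,158),(343,165),(396,192)]),
"Gf":([(118,235),(198,225),(102,90),(186,78),(138,45)],[(475,243),(392,270),(562,362),(475,402),(547,417)])}
L=np.array([[-57.5,25],[-57.5,-25],[32.5,25],[32.5,-25],[57.5,0]])/1000
for n,(a,b) in B.items():
    P=[tri((t,*f(x,(268,120),5)),(s,*f(y,(270,185),5))) for x,y in zip(a,b)]
    Q=np.array([p[0] for p in P]); 
    # 2D rigid fit
    X=Q[:,:2]; U,S,V=np.linalg.svd((L-L.mean(0)).T@(X-X.mean(0))); R=(U@V).T
    c=X.mean(0)-R@L.mean(0); print(n,"c",c.round(4),"yaw",np.degrees(np.arctan2(R[1,0],R[0,0])).round(1),"z",Q[:,2].round(3),"gap",np.round([p[1] for p in P],4),"res",np.abs(X-(L@R.T+c)).max().round(4))
ft=lambda x:f(x,(395,115),6); fs=lambda x:f(x,(170,205),6)
for n,a,b in [("knobtop",(72,318),(379,108)),("hub",(232,294),(193,270)),("red",(157,275),(280,305)),("green",(256,357),(141,243))]:
    print(n,*[np.round(x,4) for x in tri((t,*ft(a)),(s,*fs(b)))])
# duct axis: band centres etc. ends
for p in [(190,62),(225,553)]: print("ductend",onz(t,*ft(p),.1).round(4))
for a in [(190,139),(256,144),(249,226),(181,219)]: print("bin",onz(t,*a,.06).round(3))
for a in [(275,108),(365,112),(358,229),(270,222)]: print("tab",onz(t,*a,.04).round(3))
E
```

```text
N c [ 0.4478 -0.0542] yaw -14.0 z [0.065 0.063 0.067 0.065 0.065] gap [0.0003 0.0013 0.0009 0.0003 0.0006] res 0.0021
F c [ 0.5891 -0.0477] yaw 6.6 z [0.062 0.062 0.065 0.063 0.061] gap [0.0003 0.0005 0.0009 0.0002 0.0017] res 0.0007
Gn c [0.4479 0.0849] yaw -14.9 z [0.062 0.063 0.056 0.063 0.064] gap [0.0007 0.0012 0.0006 0.0002 0.0008] res 0.0052
Gf c [0.6096 0.0758] yaw 5.8 z [0.061 0.065 0.064 0.062 0.063] gap [0.0009 0.0011 0.0001 0.0009 0.0007] res 0.0019
knobtop [ 0.5256 -0.2368  0.2005] 0.0002
hub [ 0.5422 -0.3203  0.1557] 0.001
red [ 0.5542 -0.2903  0.1356] 0.0001
green [ 0.5128 -0.3355  0.145 ] 0.0005
ductend [ 0.6663 -0.3158  0.1   ]
ductend [ 0.4201 -0.3296  0.1   ]
bin [0.638 0.413 0.06 ]
bin [0.62  0.205 0.06 ]
bin [0.365 0.226 0.06 ]
bin [0.387 0.439 0.06 ]
tab [0.739 0.148 0.04 ]
tab [ 0.723 -0.138  0.04 ]
tab [ 0.354 -0.113  0.04 ]
tab [0.377 0.163 0.04 ]
```

Checks against the text:

| Measurement | Found | Expected |
|---|---|---|
| Blank tops, z | 0.062–0.067 (one weak corner at 0.056) | 0.068 |
| Lever length | 85 mm | 85 mm |
| Damper angle | about 0.14 rad | 0 to 0.3 rad |
| Bin size | 252x208 mm | 260x200 mm |

All are plausible, with a height bias of about -4 mm. The rejects are the two light-wood crossed blanks on the table. The pink and turquoise ones lie on the bench, so they are out. I'll hover over the near reject and check with the wrist camera.

```bash
cat >> h.py <<'E'
import cv2
def q(deg):
    a=np.radians(deg)/2; return [np.cos(a),np.sin(a),0,0]
BL={"N":((.4478,-.0542),-14.0),"F":((.5891,-.0477),6.6)}
def gp(n,z,off=-.008):
    (x,y),w=BL[n]; a=np.radians(w); return [x+off*np.cos(a),y+off*np.sin(a),z],q(w+180)
E
python3 - <<'E'
from h import *
p,o=gp("N",.16); r.move_to(p,o); print(r.get_eef_pos(),r.get_joint_pos(),r.get_clock())
c=vision.capture("wrist");im=c["color"].copy()
a=np.radians(-14);R=np.array([[np.cos(a),-np.sin(a)],[np.sin(a),np.cos(a)]])
for l in [[-57.5,25],[-57.5,-25],[32.5,25],[32.5,-25],[57.5,0]]:
    xy=R@np.array(l)/1000+BL["N"][0]; u,v=proj(c,[*xy,.068]); cv2.circle(im,(int(round(u)),int(round(v))),2,(255,0,255),-1)
cv2.imwrite("pics/w1.png",im); np.save("w1E.npy",c["extrinsics"])
E
```

```text
[ 0.4402796  -0.05171991  0.16012322] [-2.83874461e-01  1.98263281e-01 -5.65603785e-01  8.06636442e-01
  2.05207943e-04 -4.05656282e-02] 2.5083
```

View pics/w1.png

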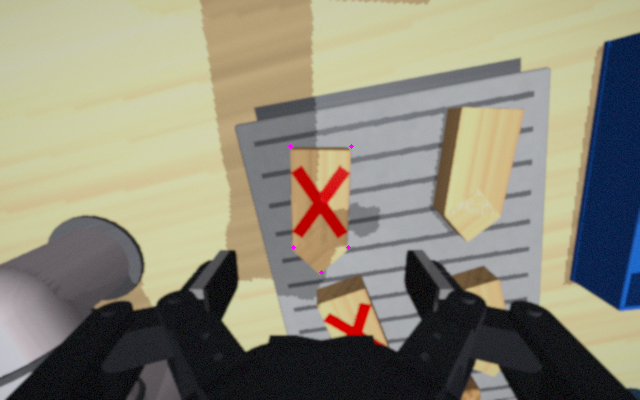

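The wrist view shows the crossed reject at (320,200). My predicted corners land within 2 px of it, so pose and height agree. The second reject is at about (352,325), and the plain blanks are to the right. I'll grasp the near reject.

```bash
python3 - <<'E'
from h import *
p,o=gp("N",.044)
print(r.move_linear(p,o,rate=.12,contact_N=6), r.get_eef_pos(), r.get_force())
grip(.04,squeeze=35); print(r.get_opening(), r.get_force())
p[2]=.16; r.move_linear(p,o,rate=.15); print(r.get_opening(),r.get_force(),r.get_clock())
cv2.imwrite("pics/w2.png",vision.capture("wrist")["color"])
E
```

```text
False [ 0.44055034 -0.05235825  0.04447892] [1.06503108 1.39933344 0.86212757]
0.04939079328869538 [-0.83016268 -0.25568714  5.71696634]
0.049328813421859755 [ 0.44548147  0.80668427 -0.94564762] 5.025
```

View pics/w2.png

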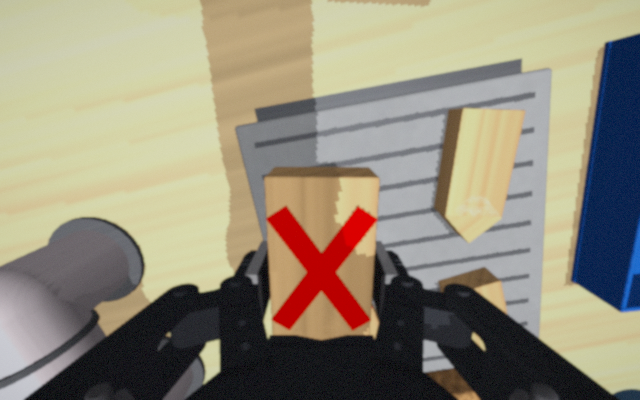

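It's held: opening 49 mm, cross at (322,270) between the pads. Now into the bin.

```bash
cat >> h.py <<'E'
def place(bx,by):
    a=np.radians(-6); R=np.array([[np.cos(a),-np.sin(a)],[np.sin(a),np.cos(a)]])
    xy=np.array([.5025,.321])+R@np.array([bx-.008,by]); o=q(174)
    r.move_to([*xy,.17],o); r.move_linear([*xy,.09],o,rate=.2)
    print(r.move_linear([*xy,.016],o,rate=.1,contact_N=6),r.get_eef_pos(),r.get_opening())
    grip(.07); r.move_linear([*xy,.17],o,rate=.2)
E
python3 - <<'E'
from h import *
place(-.053,.03)
cv2.imwrite("pics/t3.png",vision.capture("top")["color"])
grip(.085)
p,o=gp("F",.16); r.move_to(p,o); print(r.get_clock())
cv2.imwrite("pics/w3.png",vision.capture("wrist")["color"])
E
```

```text
False [0.44549087 0.35753898 0.01660701] 0.049197692928954005
11.2083
```

View pics/t3.png

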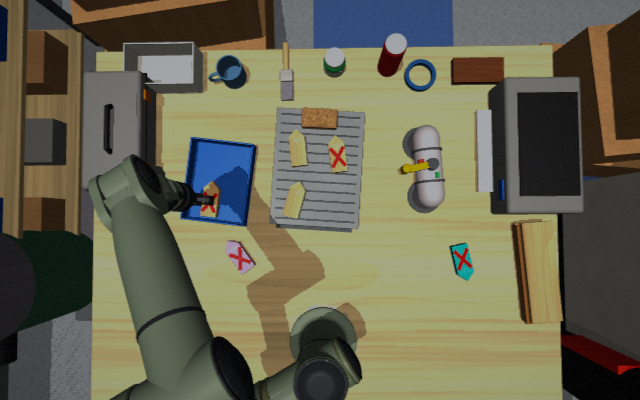

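View pics/w3.png

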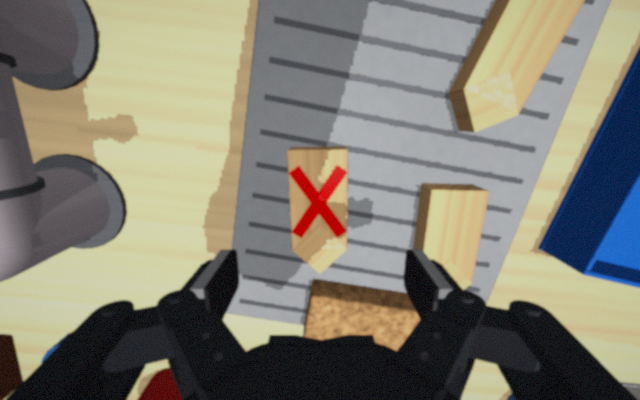

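The first reject is in the bin at (209,203). The far reject is centred at (319,200) in the wrist view, between the jaws as predicted.

```bash
python3 - <<'E'
from h import *
p,o=gp("F",.046)
print(r.move_linear(p,o,rate=.12,contact_N=6), r.get_eef_pos())
grip(.04,squeeze=35); print(r.get_opening(), r.get_force())
p[2]=.16; r.move_linear(p,o,rate=.15); print(r.get_opening())
place(.053,-.03)
p=r.get_eef_pos(); r.move_to([.42,.1,.30],q(180)); print(r.get_clock(),r.get_opening())
c=vision.capture("top")["color"]; cv2.imwrite("pics/t4.png",c)
cv2.imwrite("pics/s4.png",vision.capture("scene")["color"])
E
```

```text
False [ 0.58183094 -0.04870172  0.04672541]
0.04946728020675697 [ 0.49475282 -0.74748153  4.70579093]
0.04916843846692964
False [0.54472236 0.28671163 0.01668636] 0.04915876290021544
18.6833 0.06966351123702526
```

View pics/t4.png

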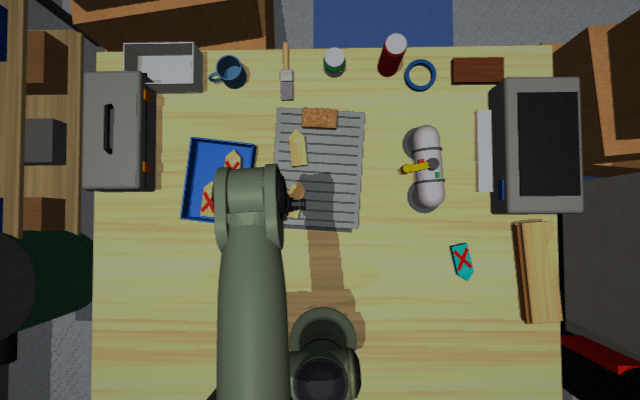

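View pics/s4.png

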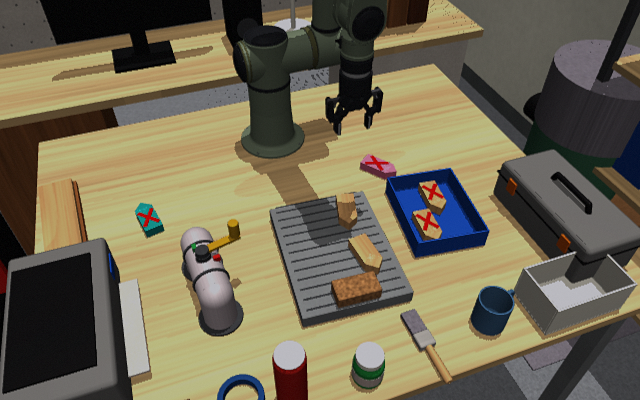

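Both rejects lie flat in the bin (scene (431,194) and (427,223)), and both good blanks are still in place. Now the damper: hover over the knob and check it.

```bash
python3 - <<'E'
from h import *
K=[.5256,-.2368]
r.move_to([*K,.29],q(101)); grip(.05); print(r.get_eef_pos(),r.get_joint_pos().round(2) if hasattr(r.get_joint_pos(),'round') else r.get_joint_pos(),r.get_clock())
c=vision.capture("wrist");im=c["color"].copy()
for P in ([*K,.2045],[.5422,-.3203,.16]):
    u,v=proj(c,P); print(u,v)
    cv2.circle(im,(int(round(u)),int(round(v))),2,(255,0,255),-1)
# predicted knob rim
pts=[proj(c,[K[0]+.013*np.cos(a),K[1]+.013*np.sin(a),.2045]) for a in np.linspace(0,6.28,24)]
cv2.polylines(im,[np.int32(np.round(pts))],True,(255,0,255),1)
cv2.imwrite("pics/w5.png",im); cv2.imwrite("pics/w5c.png",cv2.resize(c["color"][130:330,200:440],None,fx=3,fy=3,interpolation=cv2.INTER_CUBIC))
E
```

```text
[ 0.52581089 -0.23605846  0.29029215] [-0.55  0.35 -0.01  1.21  0.    0.83] 20.4417
319.99485091452163 207.54976038060778
320.4296146778027 270.3052746616794
```

View pics/w5.png

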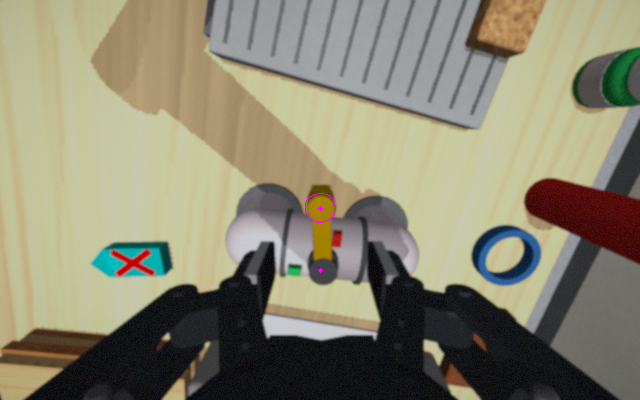

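The predicted knob rim sits on the knob at (320,208), and the hub at (323,270) is within about 2 mm. I'll lower a loose cage around the knob and sweep the arc.

```bash
cat >> h.py <<'E'
PV=np.array([.5428,-.3203])
def arc(phi,z=.167,rad=.085):
    a=np.radians(phi); return [PV[0]+rad*np.cos(a),PV[1]+rad*np.sin(a),z]
E
python3 - <<'E'
from h import *
o=q(101)
print(r.move_linear([.5256,-.2368,.167],o,rate=.12,contact_N=6),r.get_eef_pos())
if r.get_eef_pos()[2]<.17:
    grip(.033); print(r.get_opening(),r.get_force())
    for phi in range(108,177,8):
        s=r.move_linear(arc(phi),q(phi),rate=.06,contact_N=15)
        print(phi,s,np.round(r.get_force(),1),r.get_clock())
        if s: break
cv2.imwrite("pics/s6.png",vision.capture("scene")["color"][150:300,130:330].repeat(4,0).repeat(4,1))
E
```

```text
False [ 0.52610035 -0.23712826  0.16776346]
0.033164876479007746 [-0.44568765  0.3129289  -0.77014032]
108 False [0.7 0.4 0.5] 22.2833
116 False [-0.6  0.4  0.2] 22.6333
124 False [-0.6  0.1  0.5] 22.9833
132 False [ 0.1  0.9 -0.8] 23.3333
140 False [ 1.1 -0.8  0.2] 23.6833
148 False [-0.1 -0.4  0. ] 24.0333
156 False [-0.6  0.8 -0.4] 24.3833
164 False [0.3 0.9 0.1] 24.7333
172 False [-0.3  0.7 -0.2] 25.0833
```

View pics/s6.png

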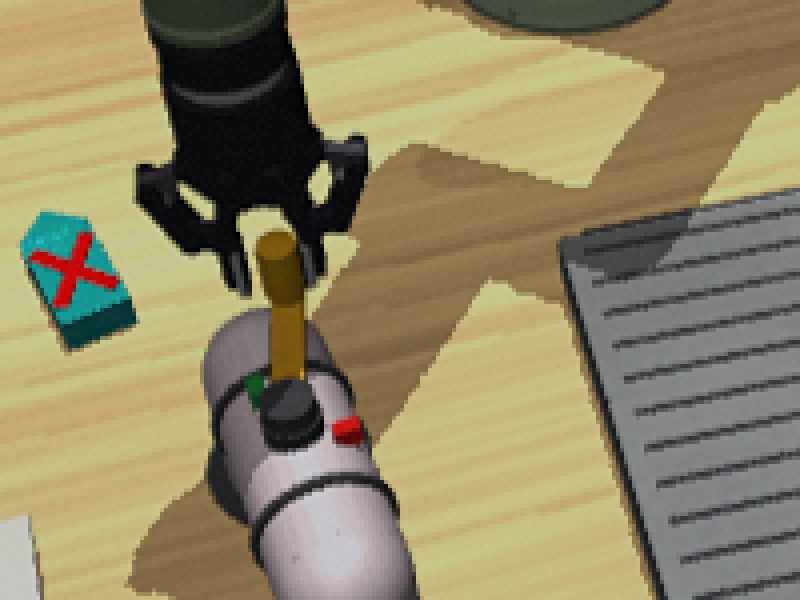

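The lever follows: the knob is between the pads at about (280,250) in the crop. Now push gently on to the stop.

```bash
python3 - <<'E'
from h import *
for phi in range(175,200,3):
    s=r.move_linear(arc(phi),q(phi),rate=.03,contact_N=12)
    print(phi,s,np.round(r.get_force(),1),r.get_eef_pos().round(4))
    if s: break
r.dwell(.3); print(np.round(r.get_force(),1),r.get_clock())
cv2.imwrite("pics/s7.png",vision.capture("scene")["color"][150:300,130:330].repeat(4,0).repeat(4,1))
E
```

```text
175 False [0.6 1.4 0.8] [ 0.4582 -0.3125  0.167 ]
178 False [0.4 2.2 1.6] [ 0.4578 -0.3172  0.167 ]
181 False [0.6 2.2 0.7] [ 0.4577 -0.3219  0.167 ]
184 False [-0.6  1.7  1.9] [ 0.4579 -0.3264  0.167 ]
187 False [-0.2  0.9  0.6] [ 0.4583 -0.3308  0.167 ]
190 True [-0.2  0.8 -0.4] [ 0.4587 -0.3309  0.1663]
[-0.3 -1.   0.3] 27.1417
```

View pics/s7.png

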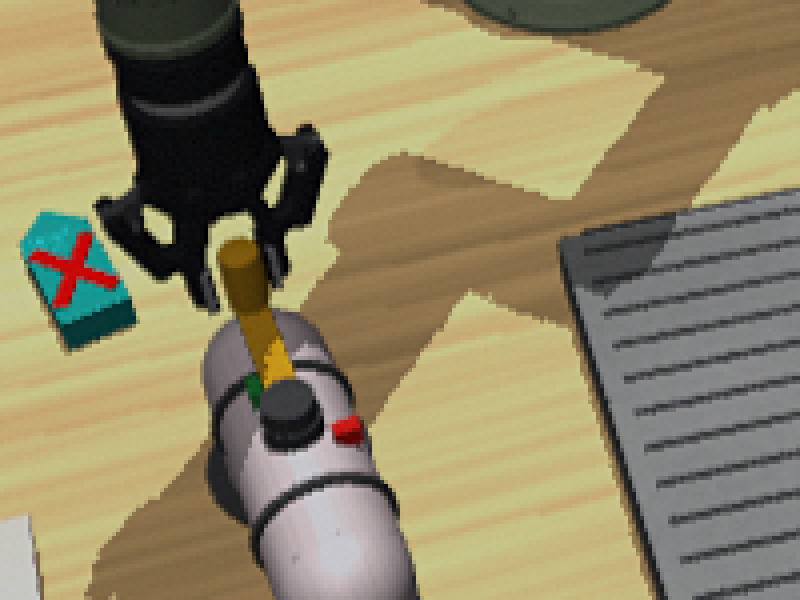

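The contact came about where the stop should be, but right at the start of a segment. I'll push again to confirm it.

```bash
python3 - <<'E'
from h import *
for phi in (189,191,193,195):
    s=r.move_linear(arc(phi),q(187),rate=.02,contact_N=14)
    print(phi,s,np.round(r.get_force(),1),r.get_eef_pos().round(4)); 
    if s: break
r.dwell(.2); print(np.round(r.get_force(),1))
cv2.imwrite("pics/t8.png",cv2.resize(vision.capture("top")["color"][110:230,380:480],None,fx=5,fy=5,interpolation=cv2.INTER_CUBIC))
E
```

```text
189 False [-1.   4.5  0.4] [ 0.4578 -0.3313  0.1661]
191 False [-3.5 12.8  4.2] [ 0.4578 -0.3313  0.1659]
193 False [-5.  19.4  8.4] [ 0.4577 -0.3313  0.1657]
195 False [-5.3 27.  14.1] [ 0.4578 -0.3313  0.1656]
[-6.2 27.  13.2]
```

View pics/t8.png

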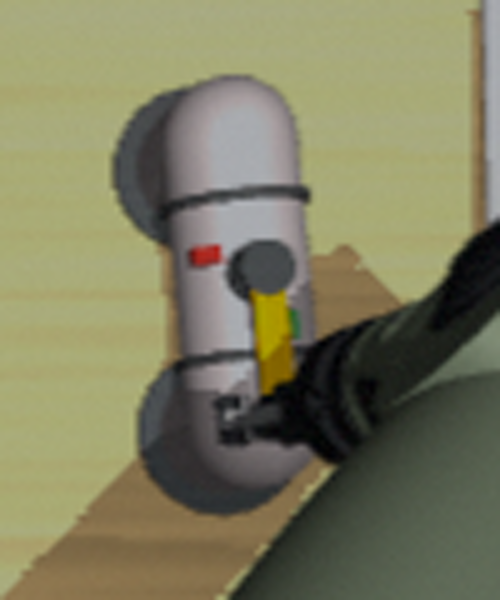

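This is a hard stop: the tool stays at y -0.3313 while the force rises to 27 N. The lever lies along the duct in the top view. Now I'll relax, let go, rise and check.

```bash
python3 - <<'E'
from h import *
r.move_linear([.4578,-.3310,.167],q(187),rate=.05); print(np.round(r.get_force(),1))
grip(.05); print(np.round(r.get_force(),1))
r.move_linear([.4578,-.3310,.30],q(187),rate=.15)
w=vision.capture("wrist"); cv2.imwrite("pics/w9.png",w["color"])
r.move_to([.32,.0,.35],q(180)); r.dwell(.3); print(np.round(r.get_force(),1),r.get_clock())
t=vision.capture("top");s=vision.capture("scene")
cv2.imwrite("pics/t9.png",t["color"]);cv2.imwrite("pics/s9.png",s["color"])
cv2.imwrite("pics/t9c.png",cv2.resize(t["color"][115:215,395:455],None,fx=6,fy=6,interpolation=cv2.INTER_CUBIC))
E
```

```text
[-1.3  1.   0.6]
[-1.6 -0.  -1.1]
[ 0.1  0.1 -0.1] 32.0917
```

View pics/t9.png

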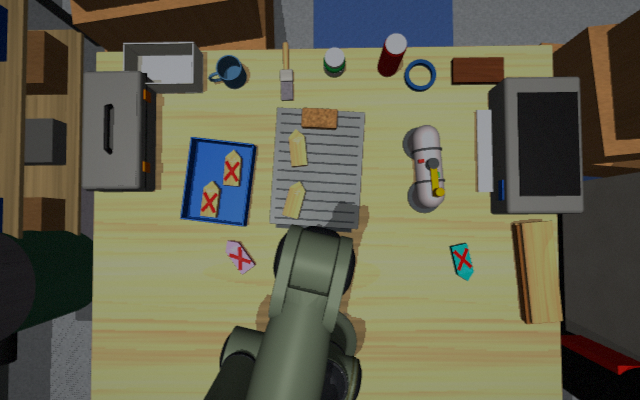

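View pics/s9.png

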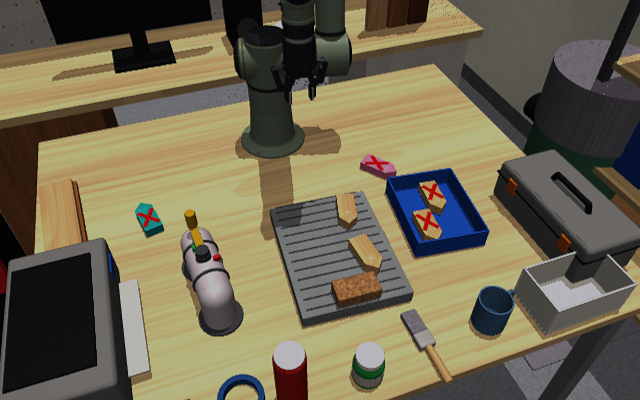

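View pics/t9c.png

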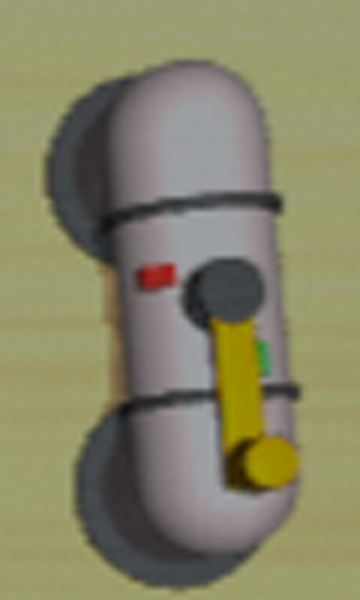

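Final view: both rejects are flat in the bin (top (232,169) and (209,199)). The good blanks are still at (298,148) and (294,200). The lever is parallel to the duct with the knob at about (439,192), and the gripper is clear. Handing in.

```bash
python3 - <<'E'
from h import *
r.finish_job(); print(r.get_clock())
E
```

```text
the job is handed in; nothing more can be done
the job is handed in; nothing more can be done
```

I put both red-crossed light-wood blanks in the blue bin. Only then did I turn the yellow damper handle to its open stop, let go and back the arm away. I handed the job in at about 32 s on the robot's clock, against the 72 s limit.

**Last checks:**
- **Blanks:** The final pictures show both rejects flat in the bin and the two good blanks where they were. The pink and turquoise look-alikes were not touched.
- **Damper:** The lever lies along the duct, within about 1° by eye. While pushing on the stop, the tool stopped moving and its y force rose to 27 N. Force on the tool read about zero after release.

**Disagreements:**
- **Heights:** The two fixed cameras put heights about 4 mm below the text (blank tops 62–67 mm, with one poorly read corner at 56 mm, against 68 mm). The wrist view agreed with the text's 68 mm.
- **First stop contact:** It triggered right at the start of a move, so I pushed again. My 14 N contact limit did not trip during that second push, although the force passed it, because each short move measured from a fresh zero.
- **Grasping:** The fingertips touched the table lightly (about 5 N) when closing on each blank.

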